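# Line up the pool trophies by height

## Robot

A 6-joint arm with a two-finger parallel gripper is mounted at the origin on the work surface. World frame = base frame: x ahead of the robot, y to its left, z up, the work surface at z = 0. Lengths are in m, angles in rad, forces in N, time in s.
With the tool pointing down it reaches from about 0.35 to 0.925 m from the base axis. Payload 6.4 kg.
Tool frame: the origin (TCP) lies midway between the tips of the shut fingers; the grasp point (between the pads) lies 19 mm behind it; z points along the fingers, y is the line along which they close (so a half turn about z gives the same grasp; the last joint's range is limited). The gripper opens to 85 mm and grips with 20 to 120 N. Pads are 22 mm wide; open, the fingers measure 114 mm over their backs; the gripper's body (76 mm by 85 mm) begins 54 mm behind the grasp point. The pads swing forward as they close: fully open they stand 13 mm farther back than shut.
Start: joints at [-0.174, 0.245, 1.558, -0, 1.339, -0.174], TCP at [0.65, 0, 0.231] pointing down, gripper open.
Joint ranges: [-3.13, 3.13], [-1.02, 2.26], [0.13, 2.54], [-0.95, 4.09], [0.21, 2.88], [-2.74, 2.74]. Speed limits (rad/s): [2.57, 2.57, 3.14, 3.14, 3.14, 3.14].

## Interface

Orientations are given as a unit quaternion [x, y, z, w].
In Python, from station import bot gives the robot as it stands. Calls block until the motion is done:
- bot.reach(position, orientation): joint-space move of the TCP to a pose.
- bot.move_l(position, frame=None, velocity=0.15): straight line of the TCP; frame=None keeps the orientation; velocity is the mean speed in m/s.
- bot.movej(angles): joint-space move.
- bot.grip(opening): finger opening in m; the grip force is fixed at half the most; returns when the fingers have stopped.
- bot.sleep(seconds).
- bot.solve_ik(position, orientation): joint angles nearest the present ones, or None.
- bot.get_obs(): the state.
- bot.capture(name): name is "scene" or "side" or "wrist"; returns a dict with "image" (400x640x3 uint8, red, green, blue), "depth" (400x640 float32, m along the optical axis (not along the pixel's ray), 0 where there is no reading), "K" (3x3 intrinsics, pixels), "cam_to_world" (4x4, takes a point from camera to world coordinates); the wrist camera has in their place "hand_eye" (4x4, takes a point from camera to tool coordinates, whose origin is the TCP and whose axes are the flange's). Camera axes: x right, y down, z forward; pixel columns grow to the right and rows downward; lengths in m; the calibration is good to about 2 mm. A picture is of the moment at which its call begins: read the wrist's pose just before it.
A pose or a line that the arm cannot do raises bot.Unreachable and nothing moves.
- bot.close_job(): hands the job in; it is judged then, once.
Trained networks look in a picture, given as the dict that the camera call returned (one of the last four; its "shot" number tells which), for a name from the list of things; names that differ only in an ending like _2 or _b are one class to them, and where a whole thing is asked for, a point or a joint stands for the part that bears it (a point fixed in the world has none). Each returns a list of dicts, best first, with "conf" (0 to 1); they miss things now and then, are a little off and sometimes report something else, mostly with a low value. They report only what shows in the picture. A call takes as long as a camera call.
- bot.trace(thing, picture): "pixels" (400x640 bool, what is visible of it).
- bot.place_of(thing, picture): "location" ([x, y, z] in m, in world coordinates, good to about 4 mm: a listed point, or the origin of a listed thing).
The state is a dict: "clock": time; "qpos": joint angles; "qvel": joint speeds; "joint_torque": joint torques, N m; "tcp_pos": TCP position; "orientation": TCP orientation; "force": force on the tool from outside, world axes, zero at the start; "torque": the same for the moment, N m; "finger_gap": finger opening in m; "finger_force": force on a finger pad.
Only numpy, scipy, OpenCV 4.12 (cv2) and the standard library are available. Lean on these libraries where they do the work, as an engineer would, in place of code of your own. Each camera call takes 0.05 s, during which the arm holds its last target. There are 200 camera calls.

## Task

Line up the four pool trophies on the display board in order of height: the tallest next to the black eight-ball ornament, then step by step down to the shortest at the far end. Stand one trophy on each felt disc, upright and with its base wholly on the felt, whatever the felt's colour, let go of them all, and do not knock any trophy over at any time.

Things in the scene. Friction and masses are not known exactly. Their poses are not given: they have to be found in the camera images.
- trophy_red: The tallest pool trophy, loose, 146 mm tall, all round: dark base 52 mm across, 14 mm high; brass column 16 mm across; brass cup (plain cylinder 36 mm across, from 102 to 126 mm above the underside: the place to grip, from above); red ball 26 mm across on top. 160 to 530 g, weighted base. Origin: centre of the underside; z up.
- trophy_yellow: The second tallest pool trophy, loose, 124 mm tall, all round: dark base 52 mm across, 14 mm high; brass column 16 mm across; brass cup (plain cylinder 36 mm across, from 80 to 104 mm above the underside: the place to grip, from above); yellow ball 26 mm across on top. 160 to 530 g, weighted base. Origin: centre of the underside; z up.
- trophy_purple: The third tallest pool trophy, loose, 102 mm tall, all round: dark base 52 mm across, 14 mm high; brass column 16 mm across; brass cup (plain cylinder 36 mm across, from 58 to 82 mm above the underside: the place to grip, from above); purple ball 26 mm across on top. 160 to 530 g, weighted base. Origin: centre of the underside; z up.
- trophy_orange: The shortest pool trophy, loose, 80 mm tall, all round: dark base 52 mm across, 14 mm high; brass column 16 mm across; brass cup (plain cylinder 36 mm across, from 36 to 60 mm above the underside: the place to grip, from above); orange ball 26 mm across on top. 160 to 530 g, weighted base. Origin: centre of the underside; z up.
- disc_cream: Fixed round cream felt disc on the display board, 76 mm across, 3 mm thick, one of four in a straight row 90 mm apart (colours shuffled along the row, without meaning). Origin: centre of its underside, on the board's top; its top is 3 mm higher, 23 mm above the table.
- disc_grey: Fixed round grey felt disc on the display board, 76 mm across, 3 mm thick, one of four in a straight row 90 mm apart (colours shuffled along the row, without meaning). Origin: centre of its underside, on the board's top; its top is 3 mm higher, 23 mm above the table.
- disc_green: Fixed round green felt disc on the display board, 76 mm across, 3 mm thick, one of four in a straight row 90 mm apart (colours shuffled along the row, without meaning). Origin: centre of its underside, on the board's top; its top is 3 mm higher, 23 mm above the table.
- disc_blue: Fixed round blue felt disc on the display board, 76 mm across, 3 mm thick, one of four in a straight row 90 mm apart (colours shuffled along the row, without meaning). Origin: centre of its underside, on the board's top; its top is 3 mm higher, 23 mm above the table.
- eight_ball: Fixed ornament on one end of the display board, either end: black ball 57 mm across with a white spot on top, on a brass foot; 63 mm high, its top 83 mm above the table. In line with the discs, 95 mm from the centre of the nearest. Origin: centre of its underside, on the board's top. (The board's other end has a smaller brass knob, 40 mm high.)
- board: Fixed low dark wooden display board, 100 mm (its x) by 550 mm (its y, along the row) by 20 mm high, that carries the four discs at y = -135, -45, 45 and 135 mm on its centre line. Origin: centre of its underside, on the table; it may be turned up to 7 degrees.

How it is judged:
At the end, for the whole second after the job is handed in: Each trophy stands at rest, released, upright within 0.08 rad, underside 19 to 27 mm above the table, its centre within 12 mm of a felt disc's centre (base wholly on the felt): the tallest on the disc nearest the eight-ball, then by falling height to the shortest on the farthest disc ((horizontal distance between trophy_red and disc_cream below 0.012 m or horizontal distance between trophy_red and disc_grey below 0.012 m or horizontal distance between trophy_red and disc_green below 0.012 m or horizontal distance between trophy_red and disc_blue below 0.012 m) and horizontal distance between trophy_red and eight_ball between 0.065 and 0.125 m and height (world z) of trophy_red between 0.019 and 0.027 m and angle between each of trophy_red, trophy_yellow, trophy_purple, trophy_orange's own z axis and vertical below 0.08 rad and linear speed of each of trophy_red, trophy_yellow, trophy_purple, trophy_orange below 0.02 m/s and angular speed of each of trophy_red, trophy_yellow, trophy_purple, trophy_orange below 0.2 rad/s and (horizontal distance between trophy_yellow and disc_cream below 0.012 m or horizontal distance between trophy_yellow and disc_grey below 0.012 m or horizontal distance between trophy_yellow and disc_green below 0.012 m or horizontal distance between trophy_yellow and disc_blue below 0.012 m) and horizontal distance between trophy_yellow and eight_ball between 0.155 and 0.215 m and height (world z) of trophy_yellow between 0.019 and 0.027 m and (horizontal distance between trophy_purple and disc_cream below 0.012 m or horizontal distance between trophy_purple and disc_grey below 0.012 m or horizontal distance between trophy_purple and disc_green below 0.012 m or horizontal distance between trophy_purple and disc_blue below 0.012 m) and horizontal distance between trophy_purple and eight_ball between 0.245 and 0.305 m and height (world z) of trophy_purple between 0.019 and 0.027 m and (horizontal distance between trophy_orange and disc_cream below 0.012 m or horizontal distance between trophy_orange and disc_grey below 0.012 m or horizontal distance between trophy_orange and disc_green below 0.012 m or horizontal distance between trophy_orange and disc_blue below 0.012 m) and horizontal distance between trophy_orange and eight_ball between 0.335 and 0.395 m and height (world z) of trophy_orange between 0.019 and 0.027 m); the robot touches nothing.
It fails at once if the red trophy is knocked or tipped over (more than 0.6 rad) (angle between trophy_red's own z axis and vertical above 0.6 rad).
It fails at once if the yellow trophy is knocked or tipped over (more than 0.6 rad) (angle between trophy_yellow's own z axis and vertical above 0.6 rad).
It fails at once if the purple trophy is knocked or tipped over (more than 0.6 rad) (angle between trophy_purple's own z axis and vertical above 0.6 rad).
It fails at once if the orange trophy is knocked or tipped over (more than 0.6 rad) (angle between trophy_orange's own z axis and vertical above 0.6 rad).
It also fails if it takes over 115 s, if anything falls off the work surface, if the arm or the gripper's body presses on something with over 40 N, if the wrist force passes 120 N, or if a joint passes its speed limit or range.

## Working session

There is one attempt and no reset: what is moved stays moved. The work goes in short steps, each a Python script; the robot and the scene stay as the last script left them, time stands still between calls to the robot, and variables do not carry over. Pictures are saved under pics/ and viewed, at most 14 in all, crops included, and the job is handed in when it is done.

```bash
mkdir -p pics; ls
python3 - <<'E'
from station import bot
import cv2,numpy as np
o=bot.get_obs(); print(o['clock'],o['tcp_pos'],o['orientation'],o['finger_gap'])
ims=[]
for n in ['scene','side']:
    p=bot.capture(n); cv2.imwrite(f'pics/{n}0.png',p['image'][:,:,::-1]); print(n,p['cam_to_world'][:3].round(3).tolist())
    for t in ['trophy_red','trophy_yellow','trophy_purple','trophy_orange','disc_cream','disc_grey','disc_green','disc_blue','eight_ball','board']:
        for d in bot.place_of(t,p)[:2]: print(t,round(d['conf'],2),np.round(d['location'],4))
E
```

```text
pics
station.py
0.0 [6.49429779e-01 1.16301337e-04 2.30163100e-01] [ 7.07105507e-01  7.07107370e-01 -5.62841314e-04 -8.07336783e-04] 0.0853044921118867
scene [[0.826, 0.468, -0.314, 0.844], [0.563, -0.699, 0.44, -0.395], [-0.014, -0.54, -0.841, 0.816]]
trophy_red 0.65 [ 0.4204 -0.295   0.0009]
trophy_red 0.39 [4.127e-01 3.118e-01 4.000e-04]
trophy_yellow 0.45 [ 0.4133  0.3124 -0.0008]
trophy_purple 0.75 [ 4.589e-01 -7.970e-02  2.000e-04]
trophy_orange 0.63 [ 0.4538  0.0979 -0.0034]
disc_cream 0.57 [0.6049 0.1568 0.0215]
disc_grey 0.64 [0.6136 0.0642 0.0204]
disc_green 0.59 [ 0.623  -0.0271  0.0184]
disc_green 0.19 [ 0.4126  0.3131 -0.0021]
disc_blue 0.7 [ 0.6287 -0.1122  0.0167]
eight_ball 0.51 [0.5925 0.2503 0.0172]
board 0.8 [ 0.6172  0.022  -0.0032]
side [[-0.998, -0.048, 0.051, 0.496], [-0.069, 0.777, -0.625, 0.7], [-0.01, -0.627, -0.779, 0.928]]
trophy_red 0.92 [ 0.4236 -0.2933 -0.0041]
trophy_yellow 0.64 [0.4182 0.3163 0.0023]
trophy_purple 0.75 [ 0.4605 -0.0855 -0.0014]
trophy_orange 0.82 [0.4515 0.0987 0.0023]
disc_cream 0.58 [0.6023 0.1582 0.0182]
disc_grey 0.83 [0.6133 0.0644 0.0247]
disc_green 0.79 [ 0.6251 -0.0227  0.0199]
disc_green 0.21 [0.6126 0.0668 0.023 ]
disc_blue 0.71 [ 0.6345 -0.1128  0.018 ]
board 0.63 [ 0.6186  0.0202 -0.0014]
```

View pics/scene0.png

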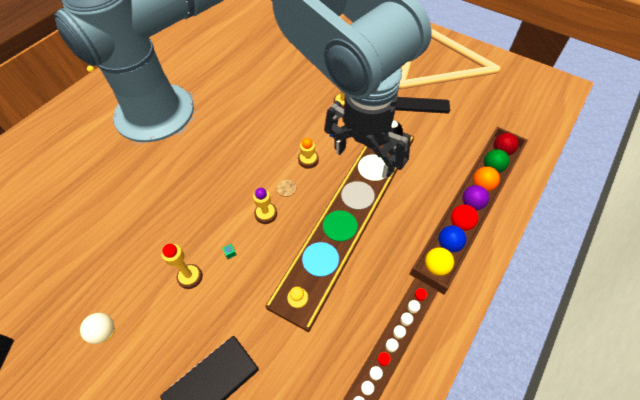

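View pics/side0.png

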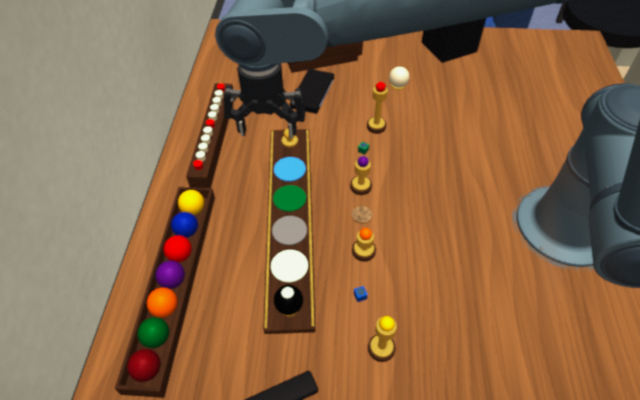

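The scene view shows red (180,265), purple (263,205) and orange (308,152), with yellow behind the gripper at (340,100). The side view shows the eight-ball at (288,297) beside the cream disc and the knob by blue at (290,140). So red goes on cream, yellow on grey, purple on green and orange on blue. Next I'll refine the positions with depth and masks.

```bash
cat > h.py <<'E'
from station import bot
import numpy as np
from scipy.optimize import least_squares
H=dict(red=.146,yellow=.124,purple=.102,orange=.080)
def pts(p,mask):
    v,u=np.nonzero(mask&(p['depth']>0)); z=p['depth'][v,u]; K=p['K']
    c=np.c_[(u-K[0,2])/K[0,0]*z,(v-K[1,2])/K[1,1]*z,z]
    if 'cam_to_world' in p: T=p['cam_to_world']
    else: T=p['T']
    return c@T[:3,:3].T+T[:3,3]
def ball(p,c,base=0.):
    r=bot.trace('trophy_'+c,p)
    if not r: return None
    P=pts(p,r[0]['pixels']); P=P[(P[:,2]>base+H[c]-.022)&(P[:,2]<base+H[c]+.01)]
    if len(P)<8: return None
    zc=base+H[c]-.013
    f=lambda q: np.hypot(np.hypot(P[:,0]-q[0],P[:,1]-q[1]),P[:,2]-zc)-.013
    s=least_squares(f,P[:,:2].mean(0),loss='soft_l1',f_scale=.002)
    return s.x,len(P),round(r[0]['conf'],2)
E
python3 - <<'E'
from h import *
D={}
for n in ['scene','side']:
    p=bot.capture(n)
    for c in H: print(n,c,ball(p,c))
    for d in ['cream','grey','green','blue']:
        r=bot.trace('disc_'+d,p)
        if r:
            P=pts(p,r[0]['pixels']); print(n,d,len(P),np.median(P,0).round(4),((P.max(0)+P.min(0))/2).round(4),np.ptp(P,0).round(3),round(r[0]['conf'],2))
    A=pts(p,np.ones((400,640),bool))
    for y in (-.11,-.02,.065,.157):
        m=(abs(A[:,1]-y)<.03)&(A[:,0]>.54)&(A[:,0]<.78)&(A[:,2]<.15)
        print(y,[(round(x,3),round(A[m&(abs(A[:,0]-x)<.01)][:,2].max(initial=0),3)) for x in np.arange(.55,.78,.02)])
E
```

```text
scene red (array([ 0.42351969, -0.29348087]), 268, 0.85)
scene yellow None
scene purple (array([ 0.45975053, -0.08492746]), 185, 0.71)
scene orange (array([ 0.41893338, -0.29197302]), 55, 0.67)
scene cream 561 [0.5986 0.1505 0.0231] [0.6288 0.0868 0.1611] [0.131 0.209 0.287] 0.67
scene grey 734 [0.6132 0.0644 0.0232] [0.6131 0.066  0.0229] [0.075 0.077 0.008] 0.92
scene green 843 [ 0.6217 -0.0254  0.0231] [ 0.6214 -0.0236  0.0237] [0.076 0.076 0.01 ] 0.92
scene blue 938 [ 0.6322 -0.1136  0.0232] [ 0.6319 -0.1128  0.0233] [0.074 0.074 0.009] 0.67
-0.11 [(np.float64(0.55), np.float64(0.004)), (np.float64(0.57), np.float64(0.018)), (np.float64(0.59), np.float64(0.025)), (np.float64(0.61), np.float64(0.027)), (np.float64(0.63), np.float64(0.028)), (np.float64(0.65), np.float64(0.027)), (np.float64(0.67), np.float64(0.026)), (np.float64(0.69), np.float64(0.024)), (np.float64(0.71), np.float64(0.004)), (np.float64(0.73), np.float64(0.004)), (np.float64(0.75), np.float64(0.005)), (np.float64(0.77), np.float64(0.005))]
-0.02 [(np.float64(0.55), np.float64(0.004)), (np.float64(0.57), np.float
[... 3131 characters left out ...]
at64(0.67), np.float64(0.022)), (np.float64(0.69), np.float64(0.006)), (np.float64(0.71), np.float64(0.006)), (np.float64(0.73), np.float64(0.007)), (np.float64(0.75), np.float64(0.005)), (np.float64(0.77), np.float64(0.004))]
0.157 [(np.float64(0.55), np.float64(0.024)), (np.float64(0.57), np.float64(0.03)), (np.float64(0.59), np.float64(0.027)), (np.float64(0.61), np.float64(0.028)), (np.float64(0.63), np.float64(0.027)), (np.float64(0.65), np.float64(0.026)), (np.float64(0.67), np.float64(0.005)), (np.float64(0.69), np.float64(0.006)), (np.float64(0.71), np.float64(0.005)), (np.float64(0.73), np.float64(0.005)), (np.float64(0.75), np.float64(0.005)), (np.float64(0.77), np.float64(0.007))]
```

```bash
cat >> h.py <<'E'
from scipy.spatial.transform import Rotation as R
Q=[2**-.5,2**-.5,0,0]
TR=dict(red=(.4215,-.293),yellow=(.4135,.314),purple=(.4587,-.084),orange=(.449,.0985))
DI=dict(red=(.603,.1563),yellow=(.6124,.0662),purple=(.621,-.0245),orange=(.6305,-.1132))
ZT=.262
def wrist():
    o=bot.get_obs(); p=bot.capture('wrist')
    M=np.eye(4); M[:3,:3]=R.from_quat(o['orientation']).as_matrix(); M[:3,3]=o['tcp_pos']
    p['T']=M@p['hand_eye']; return p
def pick(c):
    bot.grip(.085); t=np.array(TR[c]); bot.reach([*t,ZT],Q)
    b=ball(wrist(),c); print(c,'wrist',b)
    if b and np.hypot(*(b[0]-t))<.007: t=.5*t+.5*b[0]
    zg=H[c]-.032-.022
    bot.move_l([*t,zg],velocity=.12); bot.grip(.0); bot.sleep(.2)
    o=bot.get_obs(); print('gap',o['finger_gap'],'ff',o['finger_force'],o['tcp_pos'],o['clock'])
    bot.move_l([*t,ZT],velocity=.15); o=bot.get_obs(); print('lifted gap',o['finger_gap'],o['force'].round(1) if hasattr(o['force'],'round') else o['force'])
    return t
def carry(c,off=(0,0)):
    d=np.array(DI[c])-off; zg=H[c]-.032-.022
    bot.move_l([*d,ZT],velocity=.2); bot.move_l([*d,zg+.035],velocity=.15); bot.move_l([*d,zg+.0245],velocity=.03)
    print('down force',bot.get_obs()['force'])
def release(c):
    d=bot.get_obs()['tcp_pos']; bot.grip(.085); bot.sleep(.2); bot.move_l([d[0],d[1],ZT],velocity=.15); print('clock',bot.get_obs()['clock'])
E
python3 - <<'E'
from h import *
import cv2
pick('red')
p=bot.capture('side'); cv2.imwrite('pics/lift.png',p['image'][:,:,::-1])
u=bot.place_of('trophy_red',p); print(u[:1]); print(bot.get_obs()['tcp_pos'])
E
```

```text
red wrist (array([ 0.42348964, -0.2914545 ]), 1374, 0.63)
gap 0.0346939227630391 ff 59.6709269285202 [ 0.42253172 -0.29245391  0.09240721] 5.9917
lifted gap 0.034667952373319356 [-0.2  0.8 -4.9]
[{'location': [0.4254, -0.2948, 0.1692], 'conf': 0.66}]
[ 0.42206533 -0.2917747   0.26066485]
```

View pics/lift.png

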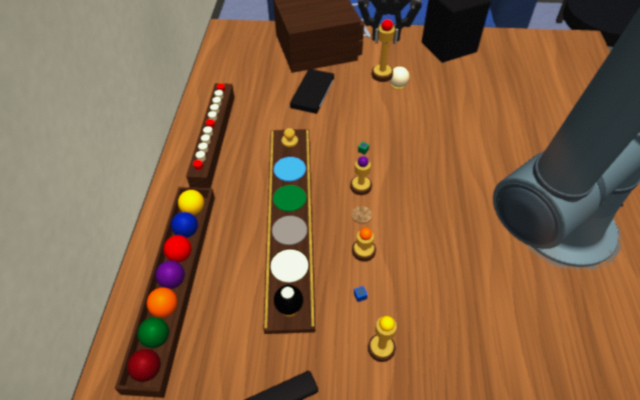

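The red trophy hangs upright in the gripper at (385,50). Next I'll place it.

Run:
```python
from h import *
import cv2
carry('red'); release('red')
bot.reach([*TR['yellow'],ZT],Q)
p=bot.capture('scene'); print(ball(p,'red',.023)); cv2.imwrite('pics/r1.png',p['image'][:,:,::-1])
p=bot.capture('side'); print(ball(p,'red',.023)); print(bot.get_obs()['clock'])
```

```text
down force [-0.28916754 -0.58176951 -4.51347141]
clock 13.3583
(array([0.60239196, 0.15409499]), 174, 0.71)
(array([0.60053282, 0.15624076]), 226, 0.93)
14.5333
```

View pics/r1.png

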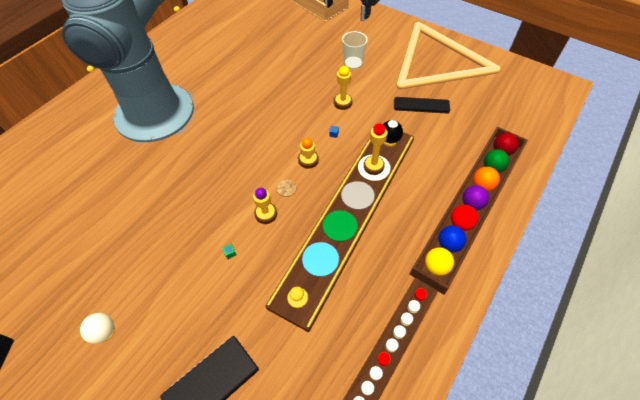

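Red stands upright on cream at (375,160), next to the eight-ball. Yellow at (343,90) is clear of the glass at (355,48). I'll do the other three with checks.

Run:
```python
from h import *
import cv2
for c in ['yellow','purple','orange']:
    pick(c)
    if bot.get_obs()['finger_gap']<.03: print('MISSED'); break
    carry(c); release(c)
bot.reach([.42,-.1,.30],Q)
for n in ['scene','side']:
    p=bot.capture(n); cv2.imwrite(f'pics/end_{n}.png',p['image'][:,:,::-1])
    for c in H:
        b=ball(p,c,.023); print(n,c,b,b and (b[0]-DI[c]).round(4))
print(bot.get_obs()['clock'])
```

```text
yellow wrist (array([0.41506036, 0.31545141]), 1188, 0.6)
gap 0.03499935154057617 ff 59.495092034339905 [0.4142427  0.3148586  0.07035586] 17.5667
lifted gap 0.03435808881186563 [-0.1  0.3 -3.3]
down force [ 0.54294863 -0.47333653 -2.7098787 ]
clock 24.4583
purple wrist (array([ 0.46057375, -0.08236817]), 1061, 0.89)
gap 0.03441821099029559 ff 59.71971809864044 [ 0.45964924 -0.08324341  0.04833094] 28.2917
lifted gap 0.03496301273704914 [-0.9  0.2 -3. ]
down force [ 0.10766114 -0.4476956  -3.45580817]
clock 34.8833
orange wrist None
gap 0.03426730153736234 ff 59.565521478652954 [0.44929206 0.0984965  0.02627778] 38.8917
lifted gap 0.034596944695262 [-0.5  1.4 -2.1]
down force [ 0.82294991  0.41518907 -1.72765673]
clock 46.4583
scene red (array([0.60276685, 0.15421701]), 171, 0.78) [-0.0002 -0.0021]
scene yellow None None
scene purple (array([ 0.62076797, -0.02584527]), 215, 0.78) [-0.0002 -0.0013]
scene orange (array([ 0.63157829, -0.11500781]), 218, 0.7) [ 0.0011 -0.0018]
side red (array([0.60042607, 0.15594387]), 249, 0.61) [-0.0026 -0.0004]
side yellow (array([0.60915463, 0.06611092]), 212, 0.75) [-0.0032 -0.0001]
side purple (array([ 0.61813931, -0.02443442]), 158, 0.76) [-0.0029  0.0001]
side orange (array([ 0.62832647, -0.11312379]), 149, 0.84) [-0.0022  0.0001]
47.825
```

View pics/end_scene.png

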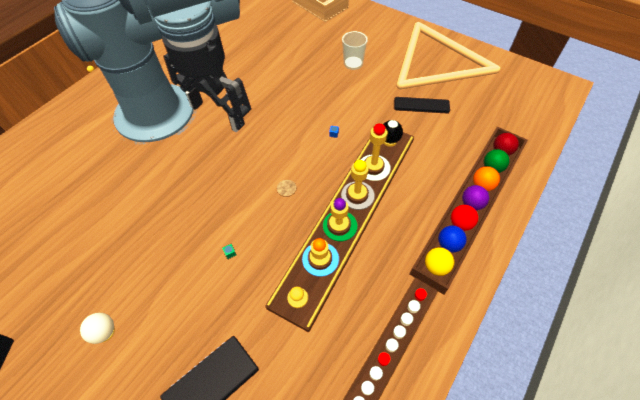

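View pics/end_side.png

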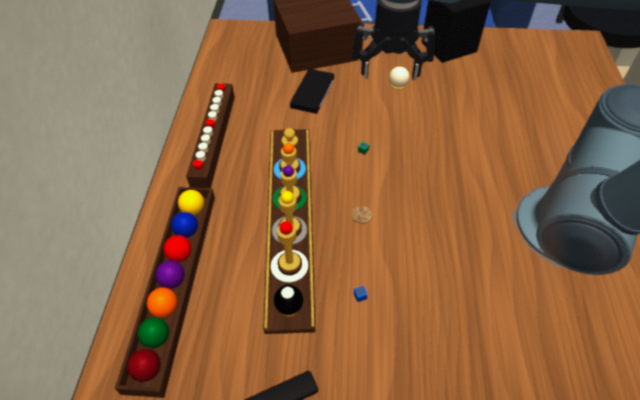

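All four trophies stand upright and centred, within about 3 mm: red on cream (375,165), yellow on grey (358,190), purple on green (340,222), orange on blue (320,257). The gripper is clear, so I'll hand the job in.

```bash
python3 -c "
from station import bot
print(bot.close_job())"
```

```text
the job is handed in; nothing more can be done
None
```

The job is handed in at about 48 s on the robot's clock: from the eight-ball outward, red, yellow, purple and orange stand upright and released on their discs, each within about 4 mm of centre by the final camera check, and none was knocked over; the judge's verdict was not shown.

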